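Set the mitre jig to 90 degrees and hold the try square home in its corner

ROBOT

A 7-joint arm with a two-finger parallel gripper is mounted at the origin on a cart in front of the work surface, level with it; the furniture and walls round the work are solid. World frame = base frame: x ahead of the robot, y to its left, z up, the work surface at z = 0. Lengths are in m, angles in rad, forces in N, time in s.
With the tool pointing down it reaches from about 0.425 to 0.925 m from the base axis. Payload 6.8 kg.
Tool frame: the origin (TCP) lies between the finger pads; the fingertips stand 17 mm ahead of it and the grasp point (between the pads) lies 2 mm behind it; z points along the fingers, x is the direction in which the jaws open and shut, and the axes are right-handed (so a half turn about z gives the same grasp; the last joint's range is limited). The gripper opens to 85 mm and grips with 20 to 120 N. Pads are 22 mm wide; open, the fingers measure 114 mm over their backs; the gripper's body (76 mm by 85 mm) begins 54 mm behind the grasp point. The pads swing forward as they close: fully open they stand 13 mm farther back than shut.
Start: joints at [-1.248, 0.477, 0.022, 1.555, -0.011, 1.109, -0.083], TCP at [0.282, 0.613, 0.221] pointing down, gripper open.
Joint ranges: [-2.96, 2.96], [-0.34, 2.1], [-1.41, 1.46], [0.24, 2.44], [-1.37, 4.51], [0.17, 1.92], [-2.96, 2.96]. Speed limits (rad/s): [2.39, 2.39, 3.14, 3.14, 3.14, 3.14, 3.14].

INTERFACE

Orientations are given as a unit quaternion [w, x, y, z].
In Python, from station import readout, read_camera, get_calibration, bot, models gives the robot as it stands.
- The arm moves only by the tool carry_out, never from a script. Its argument "deltas" is a list of rows, each a list of 2 entries, a list of its own where there are three numbers: the shift along the tool's x, y, z in cm, then the turn about the tool's z in degrees. A call has 1 to 10 rows; each row is the pose to reach, as a shift and turn from the pose measured when the call began, along the tool's axes at that moment; what a row does not reach only later rows make up. A row lasts 1/8 s, in which the tool goes at most 62.5 mm and 10.7 degrees, less where a joint would pass 70% of its speed; a pose out of reach is approached as far as the arm can. A call with a gripper value outside its range is refused whole. "hand" is the opening, from 0 (shut) to 1 (fully open), set as the call begins (left out, the last holds). The fingers move at their own pace and stop on an object; "newtons" is the grip in N (left out, the last holds). Time passes only in rows, so rows that repeat a pose let the fingers close. It gives the time, the measured TCP pose, the force and the opening at its end, in the units of the state.
- readout.get_obs(): the state, without advancing time (a new reading comes with each control period).
- read_camera(name): name is "scene" or "side" or "wrist"; returns the picture (480x640x3 uint8, red, green, blue); there is no depth.
- get_calibration(name): a dict with "fov_y" (degrees; the focal length in pixels is half the picture's height over the tangent of half this angle, whatever the lens; pixels are square), "cx", "cy" (the principal point, pixels), "D" ([k1, k2, p1, p2, k3] as OpenCV has them; the pictures are not rectified), "world_from_camera" (4x4, takes a point from camera to world coordinates). Camera axes: x right, y down, z forward; pixel columns grow to the right and rows downward; lengths in m; the calibration is good to about 2 mm. A picture is of the moment at which its call begins: read the wrist's pose just before it. get_calibration takes no time and is no camera call; for the wrist camera it gives the pose at the moment of the call.
- bot.hand_in(): hands the job in, once; it reports no verdict.
Trained networks look in the newest picture that a camera, given by its name, has taken for a name from the list of things; names that differ only in an ending like _2 or _b are one class to them, and where a whole thing is asked for, a point or a joint stands for the part that bears it (a point fixed in the world has none). Each returns a list of dicts, best first, with "score" (0 to 1); they miss things now and then, are a little off and sometimes report something else, mostly with a low value. They report only what shows in the picture. A call takes as long as a camera call.
- models.spot_in(query, camera): "centre" ([row, column] in pixels, amid what is visible of it).
The state is a dict: "t": time; "q": joint angles; "joint_vel": joint speeds; "joint_torque": joint torques, N m; "eef_pos": TCP position; "tool_rot": TCP orientation; "contact_force": force on the tool from outside, world axes, zero at the start; "torque": the same for the moment, N m; "gripper_width": opening from 0.0 (shut) to 1.0 (fully open).
Only numpy, scipy, OpenCV 4.12 (cv2) and the standard library are available. Lean on these libraries where they do the work, as an engineer would, in place of code of your own. Each camera call takes 0.05 s, during which the arm holds its last target. There are 200 camera calls.

TASK

The mitre jig is to be set square: swing its fence by the black knob until the sprung roller drops into the red-marked 90 degree notch. Then lay the steel try square flat on the jig's plate, inside the corner, with the outside of its thick stock fully against the low fixed rail and the outer edge of its blade fully against the swing fence. Finish while still gripping the square and pressing it firmly against both, so that the pivot nut can be tightened on it, and do not disturb the doming block, the brass pot or the green wax block.

Things in the scene. Friction and masses are not known exactly. Their poses are not given: they have to be found in the camera images.
- jig: Mitre jig fixed on the bench: grey plate 12 mm thick, x -138..27, y -116..31 mm. Origin: inside corner of rail face (plane x=0) and seated fence face (plane y=0), at bench height; axes at yaw 0 are the world's; the corner's inside is -x, -y. Brass quadrant 12 mm tall stands on the plate 128..143 mm from the pivot, on the -x side: notches at 90 (red mark), 60, 45 deg (dark marks).
- pivot (a point): Axis of the swing fence, on the plate's top: at x +12, y +9 mm in the jig's frame. A 14 mm brass nut stands over it, top 41 mm above the bench.
- rail: Fixed steel rail on the plate, 12 mm thick, only 8 mm tall (top 20 mm above the bench): x 0..12, y -25..-109 mm in the jig's frame. The square's stock goes against its face x=0, which looks to -x. Origin: the jig's, raised 12 mm to the plate's top; the jig's axes.
- swing_edge: Ground steel face of the swing fence, 95 mm long, 1 to 17 mm above the plate. Turns with the fence; seated in the 90 deg notch it spans x 0..-96 mm in the jig's frame with its face in the plane y=0. Origin at the pivot on the plate's top.
- fence_swing (a joint): Fence angle short of 90 deg, rad: 0 = in the red-marked 90 deg notch (end stop at -0.006), 0.524 = 60 deg notch, 0.785 = 45 deg notch, 0.92 = far end. At q the knob is at pivot + 100 mm * (-cos q, -sin q) in the jig's x, y. Light friction (about 1 N at the knob), stays where left; leaving a notch takes about 7 N there. The sprung roller draws it in within about 0.02 of a notch.
- knob (a point): Centre of the black knob on the swing fence's outer end: upright, 20 mm in diameter, 24 mm tall (35 to 59 mm above the bench), on an 8 mm stem; 100 mm from the pivot. The fence below it is 12 mm wide, top 29 mm above the bench.
- square: Loose steel try square, 0.3 kg, lying flat on a fixed 3 mm grey felt pad. Origin: outer corner, underside. Dark stock along its -y: y 0..-80, x 0..-20, 26 mm tall. Bright blade along its -x: x 0..-85, y 0..-18, 3.5 mm thick, 11 to 14.5 mm above the underside. Outer faces: stock x=0, blade (and stock end) y=0. Home in the corner, its origin is above the jig's and its axes agree with the jig's.
- square_stock (a point): Centre of the square's stock, half-way up: at x -10, y -40, z 13 mm in the square's frame, same axes. Grip across the 20 mm width (along x), fingertips at least 10 mm above the underside, since one finger comes to stand over the 8 mm rail.
- stock_end (a point): Far end of the stock's outer face (x 0, y -80, z 13 mm in the square's frame). Home, it lies at x 0 of the jig's frame, against the rail.
- blade_end (a point): Far end of the blade's outer edge (x -85, y 0, z 13 mm in the square's frame). Home, it lies at y 0 of the jig's frame, against the swing fence.
- doming_block: Bystander: grey steel cube, 46 mm, behind the jig. Origin: centre of its underside.
- brass_pot_1: Bystander: small brass pot with lid, 30 mm in diameter, 44 mm tall, right of the jig. Origin: centre of its underside.
- wax_block: Bystander: green wax block 30 x 50 x 24 mm, left of the jig. Origin: centre of its underside.

How it is judged:
On the way, in this order (a step that is already met when the one before it is completed fails the run):
1. the fence rests in the red-marked 90 degree notch (value of joint fence_swing below 0.02 rad and horizontal distance between square and jig above 0.03 m), for 0.2 s.
2. the square lies in the corner, touching rail and swing fence (horizontal distance between square and jig below 0.003 m and contact force between square and rail above 1 N and contact force between square and swing_edge above 1 N), for 0.2 s.
At the end, for the whole second after the job is handed in: Fence within 0.02 rad of 90 deg; square flat on the plate (gap < 2.5 mm, tilt < 0.04), outer corner within 3 mm of the jig's corner, far ends of stock and blade within 2 mm of rail plane and fence plane, pressing on rail and on swing fence with > 1 N each, at rest, still gripped (> 2 N) (all of step 2 and value of joint fence_swing below 0.02 rad and x of stock_end in the frame of jig above -0.002 m and y of blade_end in the frame of jig above -0.002 m and angle between square's own z axis and vertical below 0.04 rad and z of square in the frame of jig below 0.0145 m and contact force between the fingers and square above 2 N and linear speed of square below 0.01 m/s); the arm keeps its last pose, push and grip.
It fails at once if the doming block is moved more than 20 mm (distance of doming_block from where it was at the start of the episode above 0.02 m).
It fails at once if the brass pot is moved more than 20 mm (distance of brass_pot_1 from where it was at the start of the episode above 0.02 m).
It fails at once if the wax block is moved more than 20 mm (distance of wax_block from where it was at the start of the episode above 0.02 m).
It also fails if it takes over 61 s, if anything falls off the work surface, if the arm or the gripper's body presses on something with over 40 N, if the wrist force passes 120 N, or if a joint passes its speed limit or range.

## Working session

There is one attempt and no reset: what is moved stays moved. The work goes in short steps, Python scripts to look and compute and a tool call to move; the robot and the scene stay as the last step left them, time stands still between calls to the robot, and variables do not carry over. Pictures are saved under pics/ and viewed, about 8 in all and at most 12, crops included, and the job is handed in when it is done.

Besides the shell and the picture viewer there is one more tool, called as name([rows], argument=value, ...), one row to a line, values as JSON. carry_out: Moves the arm, as the interface text tells. Its arguments: {"type":"object","properties":{"deltas":{"type":"array"},"hand":{"type":"number"},"newtons":{"type":"number"}},"required":["deltas"]}

```bash
mkdir -p pics; ls; cat > h.py <<'E'
import numpy as np, cv2
from station import readout, read_camera, get_calibration, bot, models
def K(c):
    f=240/np.tan(np.radians(c["fov_y"])/2)
    return np.array([[f,0,c["cx"]],[0,f,c["cy"]],[0,0,1.]])
def ray(cam,row,col,z,c=None):
    c=c or get_calibration(cam)
    u=cv2.undistortPoints(np.array([[[col,row]]],float),K(c),np.array(c["D"],float))[0,0]
    T=np.array(c["world_from_camera"]); d=T[:3,:3]@np.array([u[0],u[1],1]); o=T[:3,3]
    return o+d*(z-o[2])/d[2]
def proj(cam,P,c=None):
    c=c or get_calibration(cam); T=np.linalg.inv(np.array(c["world_from_camera"]))
    p,_=cv2.projectPoints(np.atleast_2d(P).astype(float),cv2.Rodrigues(T[:3,:3])[0],T[:3,3],K(c),np.array(c["D"],float))
    return p[:,0]
def shot(cam,name):
    im=read_camera(cam); cv2.imwrite("pics/"+name+".png",im[...,::-1]); return im
E
python3 - <<'E'
from h import *
o=readout.get_obs(); print({k:np.round(v,3) for k,v in o.items()})
a=shot("scene","scene0"); b=shot("side","side0")
for cam in("scene","side"):
    c=get_calibration(cam); print(cam,np.round(c["world_from_camera"],3).tolist(),c["fov_y"],c["D"])
    for n,z in (("jig",.012),("knob",.047),("square",.02),("square_stock",.02),("doming_block",.023),("brass_pot_1",.022),("wax_block",.012),("pivot",.035)):
        for r in models.spot_in(n,cam)[:2]: print(n,np.round(r["score"],2),np.round(r["centre"]),np.round(ray(cam,*r["centre"],z,c),3))
E
```

```text
pics
{'t': np.float64(0.0), 'q': array([-1.248,  0.478,  0.022,  1.556, -0.011,  1.109, -0.083]), 'joint_vel': array([-0.003,  0.001,  0.001,  0.001,  0.001, -0.   , -0.002]), 'joint_torque': array([ 0.0000e+00, -5.9644e+01,  1.6070e+00, -2.8121e+01,  1.2000e-02,
        9.0000e-03, -0.0000e+00]), 'eef_pos': array([0.282, 0.613, 0.22 ]), 'tool_rot': array([ 0.001,  0.842,  0.54 , -0.001]), 'contact_force': array([-0.728, -0.397, -0.315]), 'torque': array([ 0.013,  0.015, -0.019]), 'gripper_width': np.float64(1.001)}
scene [[0.59, -0.509, 0.627, -0.273], [-0.807, -0.392, 0.442, -0.546], [0.021, -0.766, -0.642, 0.925], [0.0, 0.0, 0.0, 1.0]] 46.44151117394419 [-0.00351787  0.          0.          0.          0.        ]
jig 0.58 [243. 251.] [0.482 0.182 0.012]
knob 0.49 [230. 246.] [0.482 0.197 0.047]
square 0.62 [353. 432.] [ 0.442 -0.334  0.02 ]
square_stock 0.78 [357. 434.] [ 0.436 -0.342  0.02 ]
square_stock 0.71 [228. 268.] [0.545 0.179 0.02 ]
doming_block 0.96 [178. 268.] [0.709 0.32  0.023]
brass_pot_1 0.48 [237. 332.] [0.611 0.029 0.022]
wax_block 0.73 [197. 178.] [0.504 0.462 0.012]
pivot 0.75 [228. 246.] [0.496 0.211 0.035]
pivot 0.66 [243. 250.] [0.461 0.166 0.035]
side [[0.89, -0.274, 0.365, 0.088], [-0.456, -0.56, 0.691, -0.856], [0.015, -0.781, -0.624, 0.851], [0.0, 0.0, 0.0, 1.0]] 47.22416510088192 [-0.13144587  0.          0.          0.          0.        ]
jig 0.86 [224. 277.] [0.498 0.182 0.012]
knob 0.7 [214. 273.] [0.488 0.182 0.047]
knob 0.53 [170. 241.] [0.49  0.413 0.047]
square 0.78 [377. 360.] [ 0.446 -0.33   0.02 ]
square 0.57 [170. 241.] [0.503 0.456 0.02 ]
square_stock 0.7 [375. 363.] [ 0.454 -0.329  0.02 ]
doming_block 0.6 [175. 328.] [0.712 0.316 0.023]
brass_pot_1 0.62 [246. 346.] [0.606 0.015 0.022]
wax_block 0.76 [171. 241.] [0.504 0.461 0.012]
pivot 0.78 [224. 276.] [0.486 0.155 0.035]
```

View pics/scene0.png

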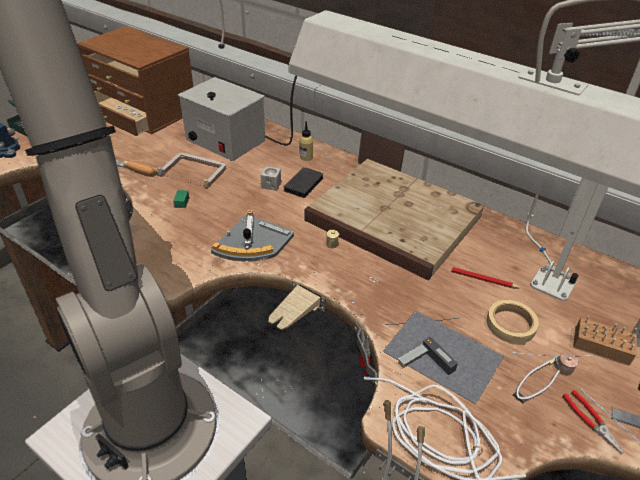

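View pics/side0.png

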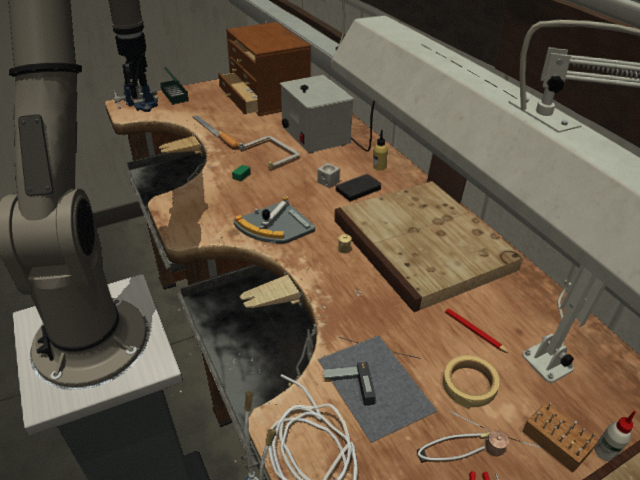

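The scene view shows the jig at about (245,245), with its brass quadrant towards the robot, and the square on its pad at (430,350). The side view agrees. Next I'll enlarge both regions.

```bash
python3 - <<'E'
from h import *
a=cv2.imread("pics/scene0.png");b=cv2.imread("pics/side0.png")
f=lambda im,r,c:cv2.resize(im[r:r+60,c:c+90],(400,267),interpolation=cv2.INTER_CUBIC)
g=lambda im,r,c:cv2.resize(im[r:r+90,c:c+120],(400,300),interpolation=cv2.INTER_CUBIC)
cv2.imwrite("pics/crop0.png",np.vstack([np.hstack([f(a,205,205),f(b,190,230)]),np.hstack([g(a,310,380),g(b,330,310)])]))
E
```

```text
(no output)
```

View pics/crop0.png

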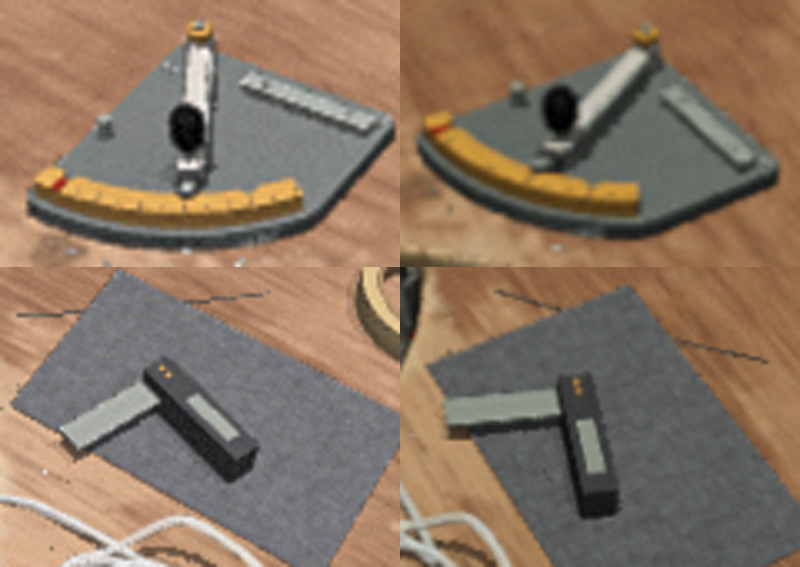

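```bash
python3 - <<'E'
from h import *
J={"scene":(205,205,4.444,0,0),"side":(230,190,4.444,400,0)}
S={"scene":(380,310,3.333,0,267),"side":(310,330,3.333,400,267)}
def w(cam,t,x,y,z):
    c0,r0,s,ox,oy=t[cam]; return ray(cam,r0+(y-oy)/s,c0+(x-ox)/s,z)
P={}
for n,t,z,sc,sd in [("nut",J,.041,(200,27),(647,33)),("knob",J,.047,(187,122),(560,110)),("railA",J,.02,(245,80),(672,95)),("railB",J,.02,(375,128),(750,160)),
 ("sqO",S,.029,(168,357),(593,375)),("sqI",S,.029,(145,370),(558,377)),("sqOf",S,.029,(258,442),(617,490)),("sqIf",S,.029,(232,460),(580,493)),("bladeEnd",S,.0175,(65,432),(446,410))]:
    a=w("scene",t,*sc,z);b=w("side",t,*sd,z);P[n]=(a+b)/2;print(n,np.round(a,4),np.round(b,4))
ang=lambda v:np.degrees(np.arctan2(v[1],v[0]))
print("rail yaw",ang(P["railA"]-P["railB"])-90,"sq yaw",ang(P["sqO"]-P["sqOf"])-90,ang(P["sqI"]-P["sqIf"])-90,"knob dir",ang(P["knob"]-P["nut"]),np.linalg.norm((P["knob"]-P["nut"])[:2]))
o=readout.get_obs()
from scipy.spatial.transform import Rotation as R
q=o["tool_rot"];r=R.from_quat([q[1],q[2],q[3],q[0]]).as_matrix();print(np.round(r,3))
print(get_calibration("wrist"))
T=np.array(get_calibration("wrist")["world_from_camera"]);print(np.round(r.T@(T[:3,3]-o["eef_pos"]),4),np.round(r.T@T[:3,:3],3))
E
```

```text
nut [0.5487 0.2426 0.041 ] [0.5493 0.2411 0.041 ]
knob [0.4755 0.1871 0.047 ] [0.4713 0.1846 0.047 ]
railA [0.5468 0.2082 0.02  ] [0.5484 0.2046 0.02  ]
railB [0.5589 0.1227 0.02  ] [0.5619 0.1284 0.02  ]
sqO [ 0.4705 -0.3145  0.029 ] [ 0.4718 -0.3131  0.029 ]
sqI [ 0.4529 -0.3079  0.029 ] [ 0.4534 -0.3054  0.029 ]
sqOf [ 0.4454 -0.3865  0.029 ] [ 0.4437 -0.3864  0.029 ]
sqIf [ 0.4244 -0.3798  0.029 ] [ 0.425  -0.3791  0.029 ]
bladeEnd [ 0.3914 -0.2887  0.0175] [ 0.3904 -0.2899  0.0175]
rail yaw 9.016472959572752 sq yaw -20.112937938017623 -21.322084193051026 knob dir -143.46921276488047 0.09408417619800206
[[ 0.418  0.909 -0.   ]
 [ 0.909 -0.418  0.   ]
 [ 0.    -0.    -1.   ]]
{'fov_y': 61.03632378584283, 'cx': 324.84966546909175, 'cy': 237.35700437626483, 'D': array([0.01420654, 0.        , 0.        , 0.        , 0.        ]), 'world_from_camera': array([[ 4.17889249e-01,  8.76587199e-01,  2.38670186e-01,
         2.21134989e-01],
       [ 9.08497976e-01, -4.03226304e-01, -1.09726821e-01,
         6.41911944e-01],
       [ 5.29701276e-05,  2.62685040e-01, -9.64881634e-01,
         3.74143113e-01],
       [ 0.00000000e+00,  0.00000000e+00,  0.00000000e+00,
         1.00000000e+00]])}
[ 0.0006 -0.0671 -0.1531] [[ 1.    -0.    -0.   ]
 [ 0.     0.965  0.263]
 [ 0.    -0.263  0.965]]
```

carry_out([
  [[-30.8, 35.2, 2.0], -48],
  [[-30.8, 35.2, 2.0], -48],
  [[-30.8, 35.2, 2.0], -48],
  [[-30.8, 35.2, 2.0], -48],
  [[-30.8, 35.2, 2.0], -48],
  [[-30.8, 35.2, 2.0], -48],
  [[-30.8, 35.2, 2.0], -48],
  [[-30.8, 35.2, 2.0], -48],
  [[-30.8, 35.2, 2.0], -48],
  [[-30.8, 35.2, 2.0], -48],
], hand=0.6)

```text
t: 2.15
eef_pos: [0.4729, 0.1874, 0.2011]
tool_rot: [-0.0, 0.549, 0.836, 0.0]
contact_force: [-0.4, -0.4, 0.4]
gripper_width: 0.604
```

```bash
cat >> h.py <<'E'
from scipy.spatial.transform import Rotation as R
def tool():
    o=readout.get_obs(); q=o["tool_rot"]; return o,np.array(o["eef_pos"]),R.from_quat([q[1],q[2],q[3],q[0]]).as_matrix()
def togo(P,yaw):
    "cm along tool axes and turn deg to bring TCP to P with tool x at yaw (deg, world)"
    o,p,r=tool(); cur=np.degrees(np.arctan2(r[1,0],r[0,0]))
    print("pos",p.round(4),"yaw %.1f"%cur,"F",np.round(o["contact_force"],1),"w %.3f t %.2f"%(o["gripper_width"],o["t"]),"GO",np.round(r.T@(np.array(P)-p)*100,2),"turn %.1f"%((cur-yaw+180)%360-180))
E
python3 - <<'E'
from h import *
togo((.473,.186,.2),113)
c=get_calibration("wrist");np.save("c1.npy",c,allow_pickle=True)
shot("wrist","w1")
E
```

```text
pos [0.4729 0.1874 0.2011] yaw 113.4 F [-0.4 -0.4  0.4] w 0.604 t 2.15 GO [-0.13 -0.04  0.11] turn 0.4
```

View pics/w1.png

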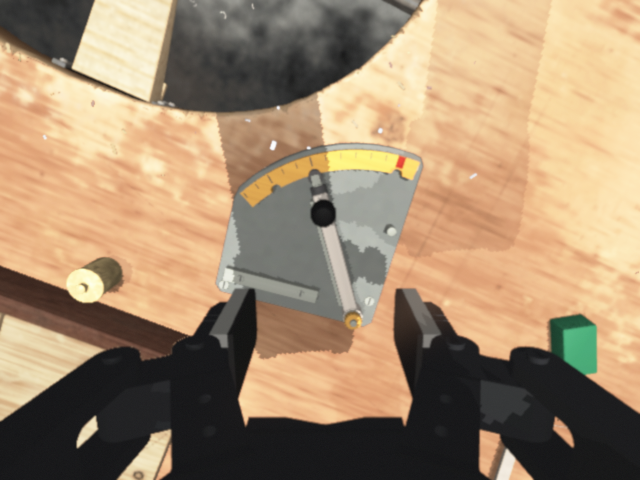

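Wrist view: nut at (353,320), knob at (322,212), rail from (230,270) to (318,296), red mark at (401,162). The pot is at (93,280) and the wax at (574,345). I'll zoom in with an overlay to fit the pose.

```bash
cat >> h.py <<'E'
def jigpts(x,y,yaw,P):
    c,s=np.cos(yaw),np.sin(yaw); P=np.array(P,float); return np.c_[x+c*P[:,0]-s*P[:,1],y+s*P[:,0]+c*P[:,1],P[:,2]]
E
python3 - <<'E'
from h import *
from scipy.optimize import least_squares
c=np.load("c1.npy",allow_pickle=True).item()
P=np.array([(12,9,41),(6,-25,20),(6,-109,20)])/1e3
px=np.array([(353,320),(317,296),(231,273)])
f=lambda v:(proj("wrist",jigpts(*v,P),c)-px).ravel()
s=least_squares(f,[.5386,.231,.157]);print(s.x,np.degrees(s.x[2]),s.fun.round(1))
for n,q,z in(("knob",(212,322),.059),("knobmid",(212,322),.05)): print(n,ray("wrist",*q,z,c))
piv=jigpts(*s.x,[(.012,.009,0)])[0];print("piv",piv)
im=cv2.imread("pics/w1.png")[130:340,200:440];S=3
im=cv2.resize(im,None,fx=S,fy=S-.2,interpolation=cv2.INTER_CUBIC)
def dr(Q,col):
    p=proj("wrist",jigpts(*s.x,np.array(Q)/1e3),c);p=((p-[200,130])*[S,S-.2]).astype(int);cv2.polylines(im,[p.reshape(-1,1,2)],True,col,1)
dr([(0,-25,20),(12,-25,20),(12,-109,20),(0,-109,20)],(0,0,255))
t=np.linspace(0,2*np.pi,20);dr(np.c_[12+7*np.cos(t),9+7*np.sin(t),41+0*t],(255,0,0))
dr([(0,0,12),(-96,0,12),(-96,1,12)],(0,255,0))
dr([(27,-116,12),(27,31,12),(26,31,12)],(255,0,255))
a=np.linspace(0,.92,20);dr(np.r_[np.c_[12-128*np.cos(a),9-128*np.sin(a),24+0*a],np.c_[12-143*np.cos(a),9-143*np.sin(a),24+0*a][::-1]],(255,255,0))
cv2.imwrite("pics/w1z.png",im)
E
```

```text
[0.5367454  0.2385887  0.13931127] 7.981948052093188 [ 2.8  1.8  2.2 -0.4 -5.  -1. ]
knob [0.46833452 0.18423347 0.059     ]
knobmid [0.47006738 0.18492172 0.05      ]
piv [0.54737939 0.24916784 0.        ]
```

View pics/w1z.png

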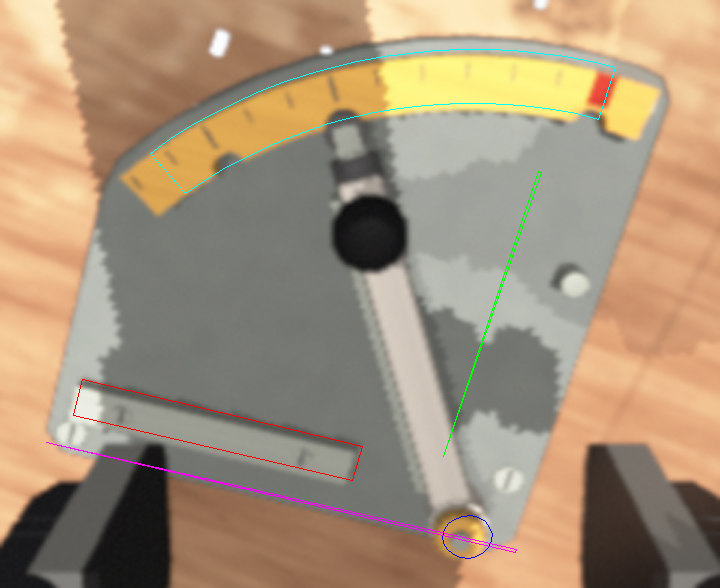

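```bash
python3 - <<'E'
from h import *
from scipy.optimize import least_squares
c=np.load("c1.npy",allow_pickle=True).item()
m=lambda q:(12-135.5*np.cos(q),9-135.5*np.sin(q),24)
P=np.array([(12,9,41),(0,-109,20),(0,-25,20),(12,-25,20),(12,-109,20),m(0),m(np.pi/6),m(np.pi/4)])/1e3
px=np.array([(354.3,320.4),(226.7,267.5),(318.3,290),(316.7,302.5),(224,279.3),(400,162.9),(311.7,161.4),(270,178.9)])
f=lambda v:(proj("wrist",jigpts(*v,P),c)-px).ravel()
s=least_squares(f,[.5386,.231,.157],loss="soft_l1");print(s.x,np.degrees(s.x[2]),"\n",f(s.x).reshape(-1,2).round(1))
piv=jigpts(*s.x,[(.012,.009,0)])[0];print("piv",piv)
k=ray("wrist",233/2.8+130,370/3+200,.059,c);d=k-piv;print("knob",k,np.linalg.norm(d[:2]),"q",np.arctan2(-d[1],-d[0])-s.x[2])
E
```

```text
[0.53678076 0.23750586 0.15169371] 8.691409160620626 
 [[ 0.6  0.9]
 [-0.8 -0.8]
 [ 1.4 -0.6]
 [-0.4 -0.9]
 [-0.8 -0.1]
 [-0.7 -0.6]
 [-0.   1.5]
 [ 1.5  1.2]]
piv [0.54728295 0.24821586 0.        ]
knob [0.46878512 0.18550015 0.059     ] 0.10047472493419296 q 0.5224056517843173
```

```bash
python3 - <<'E'
from h import *
togo((.4687,.1855,.055),113.4)
E
```

```text
pos [0.4727 0.1879 0.2011] yaw 113.4 F [ 0.1  0.1 -0.7] w 0.600 t 2.20 GO [-0.07 -0.46 14.61] turn 0.0
```

carry_out([
  [[-0.1, -0.5, 5.0], 0],
  [[-0.1, -0.5, 9.0], 0],
  [[-0.1, -0.5, 12.0], 0],
  [[-0.1, -0.5, 14.6], 0],
  [[-0.1, -0.5, 14.6], 0],
  [[-0.1, -0.5, 14.6], 0],
])

```text
t: 2.95
eef_pos: [0.4688, 0.1862, 0.0559]
tool_rot: [-0.0, 0.548, 0.836, 0.001]
contact_force: [-0.1, 0.0, 1.0]
gripper_width: 0.603
```

carry_out([
  [[0, 0, 0], 0],
  [[0, 0, 0], 0],
  [[0, 0, 0], 0],
], hand=0.3, newtons=20)

```text
t: 3.32
eef_pos: [0.4691, 0.1863, 0.0564]
tool_rot: [0.0, 0.548, 0.836, 0.001]
contact_force: [-0.3, 0.5, -0.7]
gripper_width: 0.303
```

```bash
python3 - <<'E'
from h import *
piv=np.array([.5473,.2482])
for q in (.4,.3,.2,.1,0,-.04):
    a=np.pi+.1517+q; k=piv+.1*np.array([np.cos(a),np.sin(a)]); print(q,k); togo((*k,.055),np.degrees(.1517+q*.5)+90)
E
```

```text
0.4 [0.46213653 0.19578642]
pos [0.4691 0.1863 0.0564] yaw 113.5 F [-0.3  0.5 -0.7] w 0.303 t 3.33 GO [ 1.15 -0.26  0.15] turn 3.3
0.3 [0.45732936 0.20455043]
pos [0.4691 0.1863 0.0564] yaw 113.5 F [-0.3  0.5 -0.7] w 0.303 t 3.33 GO [ 2.14 -0.35  0.15] turn 6.2
0.2 [0.45342116 0.21375058]
pos [0.4691 0.1863 0.0564] yaw 113.5 F [-0.3  0.5 -0.7] w 0.303 t 3.33 GO [ 3.14 -0.34  0.15] turn 9.1
0.1 [0.45045096 0.22329492]
pos [0.4691 0.1863 0.0564] yaw 113.5 F [-0.3  0.5 -0.7] w 0.303 t 3.33 GO [ 4.14 -0.24  0.15] turn 11.9
0 [0.44844844 0.23308812]
pos [0.4691 0.1863 0.0564] yaw 113.5 F [-0.3  0.5 -0.7] w 0.303 t 3.33 GO [ 5.11 -0.03  0.15] turn 14.8
-0.04 [0.4479232  0.23705321]
pos [0.4691 0.1863 0.0564] yaw 113.5 F [-0.3  0.5 -0.7] w 0.303 t 3.33 GO [5.5  0.08 0.15] turn 16.0
```

carry_out([
  [[0.6, -0.1, 0], 2],
  [[1.2, -0.3, 0], 3],
  [[2.1, -0.3, 0], 6],
  [[3.1, -0.3, 0], 9],
  [[4.1, -0.2, 0], 12],
  [[4.7, -0.1, 0], 14],
  [[5.1, 0.0, 0], 15],
  [[5.4, 0.0, 0], 15],
  [[5.4, 0.0, 0], 15],
])

```text
t: 4.45
eef_pos: [0.4475, 0.2359, 0.0565]
tool_rot: [-0.0, 0.653, 0.758, 0.001]
contact_force: [0.9, 0.4, 0.2]
gripper_width: 0.302
```

```bash
python3 - <<'E'
from h import *
togo((.4484,.2331,.0564),98.7)
E
```

```text
pos [0.4475 0.2359 0.0565] yaw 98.5 F [0.9 0.4 0.2] w 0.302 t 4.45 GO [-0.29  0.05  0.01] turn -0.2
```

carry_out([
  [[0.2, 0, 0], 0],
  [[0.4, 0, 0], 0],
  [[0.4, 0, 0], 0],
])

```text
t: 4.82
eef_pos: [0.4469, 0.24, 0.0565]
tool_rot: [-0.0, 0.652, 0.758, 0.001]
contact_force: [-0.1, -0.2, 0.1]
gripper_width: 0.302
```

carry_out([
  [[0.2, 0, 0], 0],
  [[0.4, 0, 0], 0],
  [[0.4, 0, 0], 0],
])

```text
t: 5.2
eef_pos: [0.4463, 0.2442, 0.0565]
tool_rot: [-0.0, 0.652, 0.758, 0.001]
contact_force: [0.5, -0.3, -0.2]
gripper_width: 0.301
```

```bash
python3 - <<'E'
from h import *
togo((.4484,.2331,.0564),98.7)
np.save("c2.npy",get_calibration("wrist"),allow_pickle=True)
im=shot("wrist","w2"); a=read_camera("scene")[...,::-1]; b=read_camera("side")[...,::-1]
f=lambda im,r,c:cv2.resize(im[r:r+60,c:c+90],(400,267),interpolation=cv2.INTER_CUBIC)
top=np.hstack([f(a,205,205),f(b,190,230)]); w=cv2.resize(im[80:380,100:500,::-1],(440,330))
cv2.imwrite("pics/m2.png",np.vstack([top,np.hstack([w,np.zeros((330,360,3),np.uint8)])]))
E
```

```text
pos [0.4463 0.2442 0.0565] yaw 98.6 F [ 0.5 -0.3 -0.2] w 0.301 t 5.20 GO [-1.13  0.05  0.01] turn -0.1
```

View pics/m2.png

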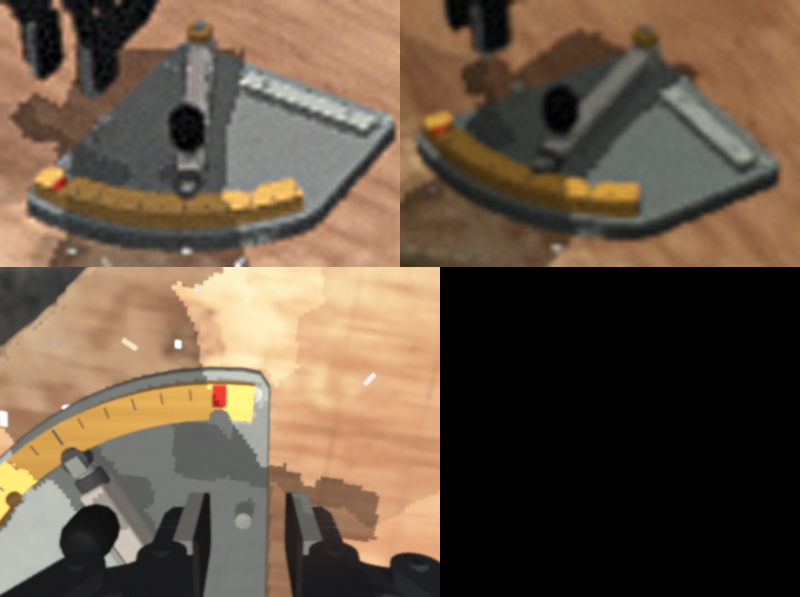

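The fence hasn't moved. It is still in the 60° notch and the fingers are beyond the knob. I'll check where the fingertips really are.

```bash
python3 - <<'E'
from h import *
o,p,r=tool()
for cam,t,sc in(("scene",(205,205,4.444,0,0),0),("side",(230,190,4.444,400,0),0)):
    c0,r0,s,ox,oy=t
    for n,d in (("tcp",(0,0,0)),("tip",(0,0,.017)),("tip+x",(.0127,0,.017)),("tip-x",(-.0127,0,.017))):
        q=proj(cam,p+r@np.array(d))[0]; print(cam,n,((q-[c0,r0])*s+[ox,oy]).round())
c=np.load("c2.npy",allow_pickle=True).item()
for n,d in (("tip+x",(.0127,0,.017)),("tip-x",(-.0127,0,.017)),("tip-x-y",(-.0127,-.011,.017)),("tip-x+y",(-.0127,.011,.017))):
    q=proj("wrist",p+r@np.array(d),c)[0]; print(n,q,(q-[100,80])*1.1+[0,267])
# knob from wrist2
print(ray("wrist",(535-267)/1.1+80,90/1.1+100,.059,c))
# triangulate with scene knob shots
P1=ray("scene",205+125/4.444,205+187/4.444,.047);print(P1, ray("side",190+107/4.444,230+160/4.444,.047))
cam=np.array(get_calibration("wrist")["world_from_camera"]);print(r.T@(cam[:3,3]-p))
E
```

```text
scene tcp [72. 95.]
scene tip [ 75. 119.]
scene tip+x [ 56. 112.]
scene tip-x [ 94. 126.]
side tcp [479.  53.]
side tip [481.  77.]
side tip+x [470.  67.]
side tip-x [492.  88.]
tip+x [350.71517643 281.37481375] [275.78669408 488.51229513]
tip-x [293.77998549 281.38183865] [213.15798404 488.52002252]
tip-x-y [293.28372602 257.91561299] [212.61209862 462.70717429]
tip-x+y [294.25806526 304.12446316] [213.68387178 513.53690948]
[0.46520124 0.18925087 0.059     ]
[0.4735986  0.18539232 0.047     ] [0.47237683 0.18727224 0.047     ]
[ 0.00080315 -0.06671087 -0.15311809]
```

```bash
python3 - <<'E'
from h import *
o,p,r=tool(); c=np.load("c2.npy",allow_pickle=True).item()
for dz in(.017,.01,.004,-.002,-.008):
    print(dz,[((proj("scene",p+r@np.array((-.0127-e,0,dz)))[0]-205)*4.444).round() for e in(0,.012)],[((proj("side",p+r@np.array((-.0127-e,0,dz)))[0]-[230,190])*4.444+[400,0]).round() for e in (0,.012)],
     [((proj("wrist",p+r@np.array((s*.0127,-.011,dz)),c)[0]-[100,80])*1.1+[0,267]).round() for s in(-1,1)])
w=cv2.imread("pics/w2.png")[230:480,160:500]
a=np.asarray(read_camera("scene"))[190:250,190:250,::-1]
b=np.asarray(read_camera("side"))[170:230,215:275,::-1]
cv2.imwrite("pics/m3.png",np.vstack([cv2.resize(w,(800,588))[:298],np.hstack([cv2.resize(a,(400,300),interpolation=2),cv2.resize(b,(400,300),interpolation=2)])]))
E
```

```text
0.017 [array([ 94., 126.]), array([112., 133.])] [array([492.,  88.]), array([503.,  98.])] [array([213., 463.]), array([276., 463.])]
0.01 [array([ 93., 116.]), array([111., 123.])] [array([491.,  78.]), array([502.,  88.])] [array([211., 468.]), array([277., 468.])]
0.004 [array([ 92., 108.]), array([110., 115.])] [array([491.,  69.]), array([501.,  79.])] [array([210., 474.]), array([278., 474.])]
-0.002 [array([91., 99.]), array([109., 106.])] [array([490.,  61.]), array([500.,  71.])] [array([209., 479.]), array([280., 479.])]
-0.008 [array([90., 91.]), array([108.,  98.])] [array([489.,  52.]), array([500.,  62.])] [array([207., 485.]), array([281., 485.])]
```

View pics/m3.png

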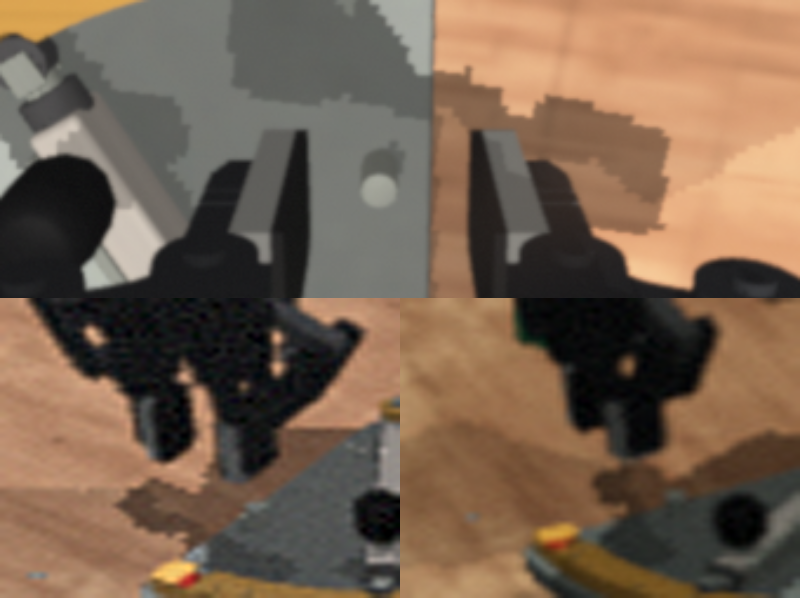

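```bash
python3 - <<'E'
from h import *
togo((.4688,.1857,.0565),113)
togo((.4688,.1857,.035),113)
E
```

```text
pos [0.4463 0.2439 0.0565] yaw 98.5 F [ 0.6  0.2 -0.6] w 0.299 t 5.45 GO [-6.09  1.36 -0.01] turn -14.5
pos [0.4463 0.2439 0.0565] yaw 98.5 F [ 0.6  0.2 -0.6] w 0.299 t 5.45 GO [-6.09  1.36  2.14] turn -14.5
```

carry_out([
  [[0, 0, -3.0], 0],
  [[-3.0, 0.7, -3.0], -7],
  [[-6.1, 1.4, -3.0], -14],
  [[-6.1, 1.4, -3.0], -14],
  [[-6.1, 1.4, -1.0], -14],
  [[-6.1, 1.4, 0.0], -14],
  [[-6.1, 1.4, 0.6], -14],
  [[-6.1, 1.4, 1.0], -14],
  [[-6.1, 1.4, 1.0], -14],
], hand=0.6)

```text
t: 6.58
eef_pos: [0.4691, 0.1858, 0.0464]
tool_rot: [0.0, 0.555, 0.832, 0.001]
contact_force: [0.1, 0.1, 0.0]
gripper_width: 0.601
```

carry_out([
  [[0, 0, 0.3], 0],
  [[0, 0, 0.6], 0],
  [[0, 0, 0.6], 0],
])

```text
t: 6.95
eef_pos: [0.469, 0.1857, 0.0402]
tool_rot: [0.0, 0.555, 0.832, 0.001]
contact_force: [-0.6, -0.9, 1.0]
gripper_width: 0.601
```

```bash
python3 - <<'E'
from h import *
togo((.4688,.1857,.035),113)
w=shot("wrist","w4")[200:450,160:500,::-1]
a=np.asarray(read_camera("scene"))[190:250,215:275,::-1]
b=np.asarray(read_camera("side"))[170:230,235:295,::-1]
cv2.imwrite("pics/m4.png",np.vstack([cv2.resize(w,(800,588))[:298],np.hstack([cv2.resize(a,(400,300),interpolation=2),cv2.resize(b,(400,300),interpolation=2)])]))
E
```

```text
pos [0.469  0.1857 0.0402] yaw 112.5 F [-0.6 -0.9  1. ] w 0.601 t 6.95 GO [ 0.01 -0.02  0.52] turn -0.5
```

View pics/m4.png

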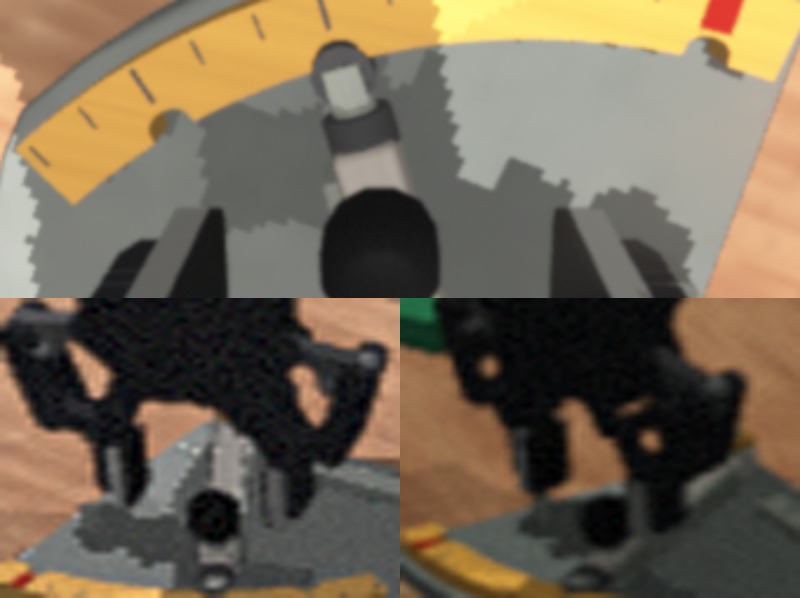

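carry_out([
  [[0, 0, 0.4], 0],
  [[0, 0, 0.7], 0],
  [[0, 0, 0.7], 0],
])

```text
t: 7.48
eef_pos: [0.469, 0.1857, 0.0331]
tool_rot: [-0.0, 0.555, 0.832, 0.001]
contact_force: [-0.5, -0.4, 0.2]
gripper_width: 0.6
```

carry_out([
  [[0, 0, 0], 0],
  [[0, 0, 0], 0],
  [[0, 0, 0], 0],
  [[0, 0, 0], 0],
], hand=0.1, newtons=20)

```text
t: 7.98
eef_pos: [0.4693, 0.1848, 0.0332]
tool_rot: [0.0, 0.556, 0.831, 0.001]
contact_force: [0.7, -5.1, 1.4]
gripper_width: 0.221
```

carry_out([
  [[0.6, -0.1, 0], 2],
  [[1.2, -0.3, 0], 3],
  [[2.1, -0.3, 0], 6],
  [[3.1, -0.3, 0], 9],
  [[4.1, -0.2, 0], 12],
  [[4.7, -0.1, 0], 14],
  [[5.1, 0.0, 0], 15],
  [[5.3, 0.0, 0], 15],
  [[5.3, 0.0, 0], 15],
], hand=0.28)

```text
t: 9.1
eef_pos: [0.4492, 0.2342, 0.0333]
tool_rot: [0.0, 0.659, 0.752, 0.001]
contact_force: [0.1, 0.1, -0.5]
gripper_width: 0.282
```

carry_out([
  [[0.1, 0, 0], 0],
  [[0.2, 0, 0], 0],
  [[0.2, 0, 0], 0],
])

```text
t: 9.48
eef_pos: [0.449, 0.2349, 0.0333]
tool_rot: [0.0, 0.66, 0.752, 0.0]
contact_force: [0.8, -4.8, 1.6]
gripper_width: 0.276
```

carry_out([
  [[0.2, 0, 0], 0],
  [[0.3, 0, 0], 0],
  [[0.3, 0, 0], 0],
  [[0.0, 0, 0], 0],
  [[-0.1, 0, 0], 0],
])

```text
t: 10.1
eef_pos: [0.4492, 0.2345, 0.0333]
tool_rot: [0.0, 0.659, 0.752, 0.001]
contact_force: [-0.5, 0.3, 0.2]
gripper_width: 0.279
```

```bash
python3 - <<'E'
from h import *
togo((.4484,.2331,.0564),98.7)
c=get_calibration("wrist");np.save("c5.npy",c,allow_pickle=True)
w=shot("wrist","w5")[100:400,120:520,::-1]
a=np.asarray(read_camera("scene"))[195:255,205:285,::-1]
cv2.imwrite("pics/m5.png",np.hstack([cv2.resize(w,(500,375)),cv2.resize(a,(300,225),interpolation=2)[[*range(225)]+[0]*150]]))
E
```

```text
pos [0.4492 0.2345 0.0333] yaw 97.5 F [-0.5  0.3  0.2] w 0.279 t 10.10 GO [-0.12 -0.1  -2.31] turn -1.2
```

View pics/m5.png

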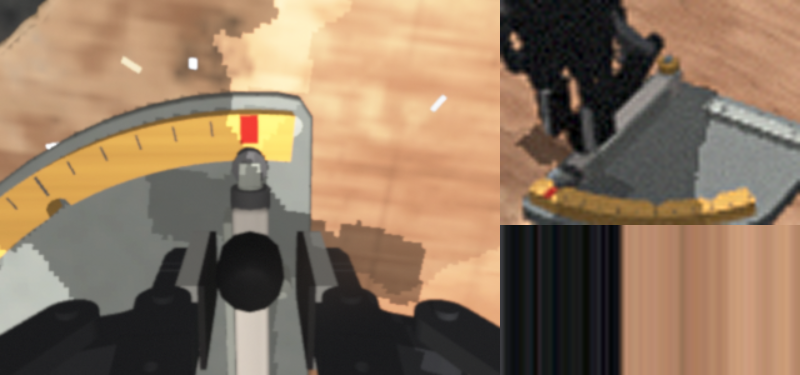

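The roller sits at the red mark (about 250,130–170 in the crop), so the fence is seated. Releasing the knob and going to the square.

carry_out([
  [[0, 0, 0], 0],
  [[0, 0, 0], 0],
  [[0, 0, -5], 0],
  [[0, 0, -10], 0],
  [[0, 0, -16], 0],
  [[0, 0, -16.7], 0],
  [[0, 0, -16.7], 0],
], hand=0.6)

```text
t: 11.08
eef_pos: [0.4488, 0.2346, 0.2005]
tool_rot: [0.0, 0.659, 0.752, 0.001]
contact_force: [0.4, -0.2, -0.7]
gripper_width: 0.603
```

```bash
python3 - <<'E'
from h import *
togo((.5,-.05,.2),30)
togo((.4476,-.3477,.2),-20.7)
E
```

```text
pos [0.4488 0.2346 0.2005] yaw 97.5 F [ 0.4 -0.2 -0.7] w 0.603 t 11.07 GO [-2.888e+01  1.350e+00  1.000e-02] turn 67.5
pos [0.4488 0.2346 0.2005] yaw 97.5 F [ 0.4 -0.2 -0.7] w 0.603 t 11.07 GO [-5.771e+01 -7.740e+00 -4.000e-02] turn 118.2
```

carry_out([
  [[-5.5, 0.4, 0], 10],
  [[-11, 0.8, 0], 21],
  [[-17, 1.2, 0], 31],
  [[-23, 1.4, 0], 42],
  [[-29, 1.3, 0], 52],
  [[-35, 0, 0], 63],
  [[-40.5, -1.5, 0], 73],
  [[-46, -3.3, 0], 84],
  [[-52, -5.5, 0], 94],
  [[-57.7, -7.7, 0], 104],
])

```text
t: 12.32
eef_pos: [0.4466, -0.3485, 0.1975]
tool_rot: [-0.001, 0.998, -0.059, -0.001]
contact_force: [0.9, -0.1, 0.7]
gripper_width: 0.602
```

```bash
python3 - <<'E'
from h import *
togo((.4476,-.3477,.2),-20.7)
E
```

```text
pos [ 0.4466 -0.3485  0.1975] yaw -6.8 F [ 0.9 -0.1  0.7] w 0.602 t 12.32 GO [ 0.09 -0.09 -0.25] turn 13.9
```

carry_out([
  [[0.1, -0.1, 0], 10],
  [[0.1, -0.1, 0], 14],
  [[0.1, -0.1, 0], 14],
])

```text
t: 12.7
eef_pos: [0.4467, -0.3471, 0.1956]
tool_rot: [-0.001, 0.984, -0.18, -0.003]
contact_force: [0.2, -0.0, -1.1]
gripper_width: 0.599
```

```bash
python3 - <<'E'
from h import *
togo((.4476,-.3477,.2),-20.7)
c=get_calibration("wrist");np.save("c6.npy",c,allow_pickle=True)
im=shot("wrist","w6")
cr=im[60:340,180:520,::-1];S=2.2
cr=cv2.resize(cr,None,fx=S,fy=S-.1,interpolation=cv2.INTER_CUBIC)
B=np.array([.4711,-.3138]);y=np.radians(-20.7)
Q=np.array([(0,0,29),(-20,0,29),(-20,-80,29),(0,-80,29)])/1e3
p=proj("wrist",jigpts(*B,y,Q),c);print(p)
cv2.polylines(cr,[((p-[180,60])*[S,S-.1]).astype(int).reshape(-1,1,2)],True,(0,0,255),1)
cv2.imwrite("pics/m6.png",cr)
E
```

```text
pos [ 0.4467 -0.3471  0.1956] yaw -20.8 F [ 0.2 -0.  -1.1] w 0.599 t 12.70 GO [ 0.11  0.02 -0.45] turn -0.1
[[341.21000842 163.10954955]
 [315.40367461 163.13069229]
 [316.11929591 261.13391196]
 [340.3080825  261.15134892]]
```

View pics/m6.png

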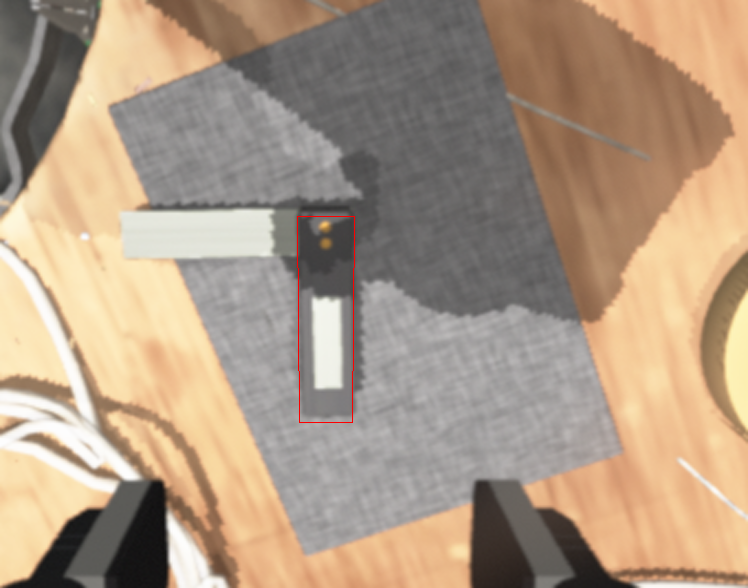

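Wrist view: the stock's top face spans about (298–354, 208–415) in the crop and the blade lies to its left, as expected. The tilt puts the yaw near -19.3°. From the pad-gap size, the fingertips sit about 10 mm behind the TCP, not 17 mm ahead of it.

```bash
python3 - <<'E'
from h import *
c=np.load("c6.npy",allow_pickle=True).item()
s=ray("wrist",60+311.5/2.1,180+326/2.2,.029,c);print(s)
togo((s[0],s[1],.03),-19.3)
E
```

```text
[ 0.44909874 -0.34355602  0.029     ]
pos [ 0.4469 -0.347   0.1959] yaw -20.7 F [ 0.  -0.3 -0.1] w 0.599 t 12.75 GO [ 0.16 -0.38 16.59] turn -1.4
```

carry_out([
  [[0.2, -0.4, 5], -1.4],
  [[0.2, -0.4, 10], -1.4],
  [[0.2, -0.4, 14], -1.4],
  [[0.2, -0.4, 16.5], -1.4],
  [[0.2, -0.4, 17.6], -1.4],
  [[0.2, -0.4, 17.6], -1.4],
])

```text
t: 13.5
eef_pos: [0.4493, -0.3433, 0.0196]
tool_rot: [-0.001, 0.986, -0.167, -0.003]
contact_force: [0.8, 0.1, 0.4]
gripper_width: 0.604
```

carry_out([
  [[0, 0, 0.4], 0],
  [[0, 0, 0.8], 0],
  [[0, 0, 1.0], 0],
  [[0, 0, 1.0], 0],
])

```text
t: 14.0
eef_pos: [0.4492, -0.3432, 0.0096]
tool_rot: [-0.001, 0.986, -0.167, -0.003]
contact_force: [-0.4, -0.5, -0.3]
gripper_width: 0.604
```

carry_out([
  [[0, 0, 0.5], 0],
  [[0, 0, 1.0], 0],
  [[0, 0, 1.5], 0],
  [[0, 0, 1.5], 0],
])

```text
t: 14.5
eef_pos: [0.4488, -0.3429, -0.0059]
tool_rot: [-0.001, 0.986, -0.167, -0.003]
contact_force: [-0.5, -0.4, -0.2]
gripper_width: 0.602
```

carry_out([
  [[0, 0, 0.2], 0],
  [[0, 0, 0.4], 0],
  [[0, 0, 0.4], 0],
])

```text
t: 14.88
eef_pos: [0.4487, -0.3429, -0.01]
tool_rot: [-0.001, 0.986, -0.167, -0.003]
contact_force: [0.1, 0.5, -0.2]
gripper_width: 0.605
```

carry_out([
  [[0, 0, 0.2], 0],
  [[0, 0, 0.4], 0],
  [[0, 0, 0.4], 0],
])

```text
t: 15.25
eef_pos: [0.4491, -0.3431, -0.0107]
tool_rot: [-0.003, 0.986, -0.167, -0.002]
contact_force: [-9.3, 9.6, 38.5]
gripper_width: 0.604
```

carry_out([
  [[0, 0, -0.8], 0],
  [[0, 0, -1.75], 0],
  [[0, 0, -1.75], 0],
])

```text
t: 15.62
eef_pos: [0.4497, -0.3435, 0.0074]
tool_rot: [-0.002, 0.986, -0.167, -0.001]
contact_force: [0.3, 0.4, -0.4]
gripper_width: 0.599
```

carry_out([
  [[0, 0, 0], 0],
  [[0, 0, 0], 0],
  [[0, 0, 0], 0],
  [[0, 0, 0], 0],
  [[0, 0, 0], 0],
], hand=0.0, newtons=60)

```text
t: 16.25
eef_pos: [0.4496, -0.3434, 0.0072]
tool_rot: [-0.002, 0.986, -0.167, -0.002]
contact_force: [0.5, 0.3, -0.1]
gripper_width: 0.213
```

carry_out([
  [[0, 0, -3], 0],
  [[0, 0, -7], 0],
  [[0, 0, -12], 0],
  [[0, 0, -17], 0],
  [[0, 0, -18], 0],
  [[0, 0, -18], 0],
])

```text
t: 17.0
eef_pos: [0.4498, -0.3437, 0.1865]
tool_rot: [-0.003, 0.986, -0.167, -0.002]
contact_force: [-0.4, 0.6, -4.6]
gripper_width: 0.209
```

```bash
python3 - <<'E'
from h import *
J=(.5370,.2380,.1517)
for d in (0,-.012):
    P=jigpts(*J,[(-.010+d,-.040+d,.19)])[0];print(P);togo(P,8.7)
E
```

```text
[0.5331596  0.19694819 0.19      ]
pos [ 0.4498 -0.3437  0.1865] yaw -19.2 F [-0.4  0.6 -4.6] w 0.209 t 17.00 GO [-9.95e+00 -5.38e+01 -4.00e-02] turn -27.9
[0.52311084 0.18327257 0.19      ]
pos [ 0.4498 -0.3437  0.1865] yaw -19.2 F [-0.4  0.6 -4.6] w 0.209 t 17.00 GO [-1.045e+01 -5.217e+01 -4.000e-02] turn -27.9
```

carry_out([
  [[-0.4, -2, 0], -1],
  [[-1.2, -6, 0], -3],
  [[-2.2, -11, 0], -6],
  [[-3.2, -16, 0], -9],
  [[-4.2, -21, 0], -12],
  [[-5.2, -26, 0], -14],
  [[-6.2, -31, 0], -17],
  [[-7.2, -36, 0], -20],
  [[-8.2, -41, 0], -23],
  [[-9.2, -46, 0], -26],
])

```text
t: 18.25
eef_pos: [0.5129, 0.1223, 0.1868]
tool_rot: [-0.002, 0.998, 0.06, -0.003]
contact_force: [1.1, -0.7, -3.0]
gripper_width: 0.217
```

```bash
python3 - <<'E'
from h import *
togo((.5231,.1833,.12),8.7)
E
```

```text
pos [0.5129 0.1223 0.1868] yaw 6.9 F [ 1.1 -0.7 -3. ] w 0.217 t 18.25 GO [ 1.78 -5.9   6.7 ] turn -1.8
```

carry_out([
  [[0.6, -2, 0], -1],
  [[1.2, -4, 0], -1.8],
  [[1.8, -5.4, 1], -1.8],
  [[1.8, -5.9, 3], -1.8],
  [[1.8, -5.9, 5.5], -1.8],
  [[1.8, -5.9, 6.7], -1.8],
  [[1.8, -5.9, 6.7], -1.8],
])

```text
t: 19.12
eef_pos: [0.5229, 0.1823, 0.1191]
tool_rot: [-0.002, 0.997, 0.075, -0.004]
contact_force: [0.1, -0.1, -2.5]
gripper_width: 0.21
```

```bash
python3 - <<'E'
from h import *
J=(.5370,.2380,.1517)
P=jigpts(*J,[(-.022,-.052,.12)])[0];togo(P,8.7)
c=get_calibration("wrist");np.save("c7.npy",c,allow_pickle=True)
im=shot("wrist","w7");o,p,r=tool()
cv2.imwrite("pics/m7.png",cv2.resize(im[40:400,120:580,::-1],(736,576),interpolation=2))
# predicted square (centre at TCP xy, tool yaw) corners at top z and blade
yaw=np.arctan2(r[1,0],r[0,0]); u=p[2]-.0042
O=p[:2]-(np.array([[np.cos(yaw),-np.sin(yaw)],[np.sin(yaw),np.cos(yaw)]])@[-.01,-.04])
Q=np.array([(0,0,26),(0,-80,26),(-20,-80,26),(-85,0,14.5),(-85,-18,14.5)])/1e3+[0,0,u]
print(((proj("wrist",jigpts(*O,yaw,Q),c)-[120,40])*1.6).round())
E
```

```text
pos [0.5229 0.1823 0.1191] yaw 8.6 F [ 0.1 -0.1 -2.5] w 0.210 t 19.12 GO [ 0.04 -0.09 -0.09] turn -0.1
[[380. 275.]
 [374. 609.]
 [289. 609.]
 [ -7. 265.]
 [  3. 342.]]
```

View pics/m7.png

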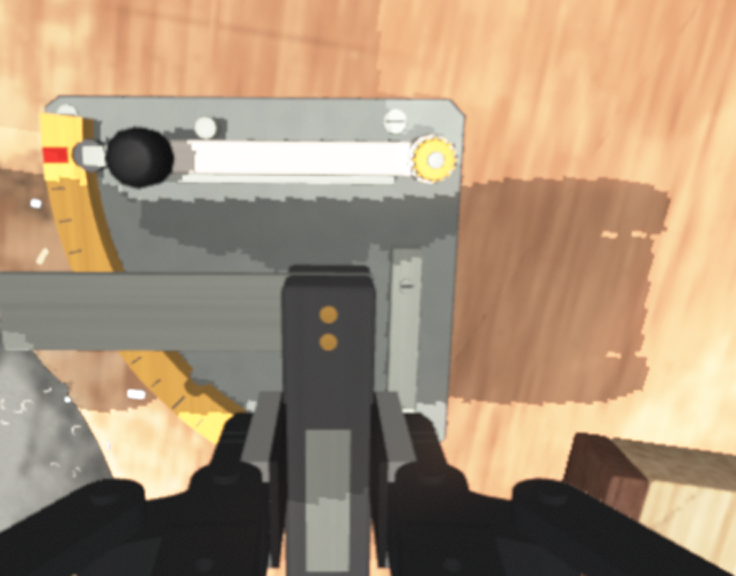

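Wrist view with the square held: stock corner at (373,280) against a predicted (380,275), blade parallel to the fence, fence at the red mark. So the grip is within about 1–2 mm. Lowering inside the corner.

carry_out([
  [[0, 0, 3], 0],
  [[0, 0, 6], 0],
  [[0, 0, 8], 0],
  [[0, 0, 9.2], 0],
  [[0, 0, 9.8], 0],
  [[0, 0, 10.1], 0],
  [[0, 0, 10.2], 0],
  [[0, 0, 10.2], 0],
])

```text
t: 20.18
eef_pos: [0.5231, 0.1832, 0.0184]
tool_rot: [-0.002, 0.997, 0.075, -0.003]
contact_force: [-0.1, -0.2, -2.8]
gripper_width: 0.217
```

carry_out([
  [[0, 0, 0.1], 0],
  [[0, 0, 0.2], 0],
  [[0, 0, 0.2], 0],
])

```text
t: 20.55
eef_pos: [0.5231, 0.1832, 0.0163]
tool_rot: [-0.002, 0.997, 0.075, -0.003]
contact_force: [-0.1, 0.8, -3.4]
gripper_width: 0.212
```

Still carrying the full weight; lowering a little further.

carry_out([
  [[0, 0, 0.1], 0],
  [[0, 0, 0.2], 0],
  [[0, 0, 0.2], 0],
])

```text
t: 20.92
eef_pos: [0.5232, 0.1833, 0.0161]
tool_rot: [-0.003, 0.997, 0.075, -0.003]
contact_force: [-6.0, -1.3, 17.5]
gripper_width: 0.213
```

carry_out([
  [[0.3, -0.3, 0], 0],
  [[0.6, -0.6, 0], 0],
  [[0.9, -0.8, 0], 0],
  [[0.9, -0.8, 0], 0],
])

```text
t: 21.42
eef_pos: [0.5307, 0.1922, 0.0162]
tool_rot: [-0.003, 0.997, 0.075, -0.004]
contact_force: [-3.1, -1.8, 4.3]
gripper_width: 0.211
```

carry_out([
  [[0.2, 0, 0], 0],
  [[0.4, 0, 0], 0],
  [[0.6, 0, 0], 0],
  [[0.6, 0, 0], 0],
])

```text
t: 21.92
eef_pos: [0.5353, 0.1932, 0.0162]
tool_rot: [-0.003, 0.997, 0.075, -0.005]
contact_force: [-5.5, -1.3, 7.4]
gripper_width: 0.217
```

carry_out([
  [[0.2, -0.1, 0], 0],
  [[0.3, -0.3, 0], 0],
  [[0.3, -0.5, 0], 0],
  [[0.3, -0.5, 0], 0],
])

```text
t: 22.42
eef_pos: [0.5354, 0.1935, 0.0162]
tool_rot: [-0.0, 0.997, 0.073, -0.008]
contact_force: [-8.9, -11.5, 14.5]
gripper_width: 0.214
```

```bash
python3 - <<'E'
from h import *
J=(.5370,.2380,.1517)
P=jigpts(*J,[(-.010,-.040,.0162)])[0];togo(P,8.7)
E
```

```text
pos [0.5354 0.1935 0.0162] yaw 8.4 F [ -8.9 -11.5  14.5] w 0.214 t 22.43 GO [-0.18 -0.38  0.  ] turn -0.3
```

carry_out([
  [[0, 0, -0.1], 0],
  [[0, -0.2, -0.1], 0],
  [[0, -0.4, -0.1], 0],
  [[0, -0.5, -0.1], 0],
  [[0, -0.5, -0.1], 0],
])

```text
t: 23.05
eef_pos: [0.5346, 0.1981, 0.017]
tool_rot: [-0.0, 0.997, 0.073, -0.008]
contact_force: [0.7, -3.5, -3.9]
gripper_width: 0.217
```

```bash
python3 - <<'E'
from h import *
J=(.5370,.2380,.1517)
P=jigpts(*J,[(-.010,-.040,.0162)])[0];togo(P,8.7);o,p,r=tool();print(np.round(r,3).tolist(),o["torque"])
E
```

```text
pos [0.5346 0.1981 0.017 ] yaw 8.4 F [ 0.7 -3.5 -3.9] w 0.217 t 23.05 GO [-0.16  0.1   0.08] turn -0.3
[[0.989, 0.146, -0.016], [0.146, -0.989, -0.001], [-0.016, -0.002, -1.0]] [-0.70189218  0.01286033 -0.02088566]
```

carry_out([
  [[0.2, -0.1, 0], 0],
  [[0.4, -0.25, 0], 0],
  [[0.4, -0.25, 0], 0],
  [[0.4, -0.25, 0.05], 0],
  [[0.4, -0.25, 0.1], 0],
  [[0.4, -0.25, 0.1], 0],
])

```text
t: 23.8
eef_pos: [0.5348, 0.1981, 0.0163]
tool_rot: [0.001, 0.997, 0.072, -0.012]
contact_force: [-11.9, -9.4, 14.9]
gripper_width: 0.213
```

```bash
python3 - <<'E'
from h import *
J=(.5370,.2380,.1517)
P=jigpts(*J,[(-.010,-.040,.0162)])[0];togo(P,8.7);o,p,r=tool();print(np.round(r[2],3),o["torque"])
E
```

```text
pos [0.5348 0.1981 0.0163] yaw 8.3 F [-11.9  -9.4  14.9] w 0.213 t 23.80 GO [-0.18  0.09  0.01] turn -0.4
[-0.024  0.    -1.   ] [-2.07975364  2.6892612   0.01847892]
```

carry_out([
  [[-0.1, 0.1, -0.1], 0],
  [[-0.3, 0.2, -0.1], 0],
  [[-0.3, 0.2, 0.1], 0],
  [[-0.3, 0.2, 0.2], 0],
  [[-0.3, 0.2, 0.2], 0],
])

```text
t: 24.42
eef_pos: [0.5326, 0.1965, 0.0162]
tool_rot: [-0.0, 0.997, 0.072, -0.012]
contact_force: [-7.4, -2.0, 18.8]
gripper_width: 0.215
```

```bash
python3 - <<'E'
from h import *
togo((.5348,.1981,.0163),8.7);o,p,r=tool();print(np.round(r[2],3),o["torque"])
E
```

```text
pos [0.5326 0.1965 0.0162] yaw 8.3 F [-7.4 -2.  18.8] w 0.215 t 24.43 GO [ 0.24 -0.13 -0.02] turn -0.4
[-0.024 -0.002 -1.   ] [-0.36666988  1.52205679 -0.00644716]
```

carry_out([
  [[0, 0, 0.2], 0],
  [[-0.3, 0.1, 0.2], 0],
  [[-0.6, 0.2, 0.2], 0],
  [[-0.9, 0.3, 0.2], 0],
  [[-1.0, 0.3, 0.2], 0],
])

```text
t: 25.05
eef_pos: [0.527, 0.1938, 0.0162]
tool_rot: [-0.001, 0.997, 0.072, -0.008]
contact_force: [4.3, 1.1, 5.8]
gripper_width: 0.211
```

```bash
python3 - <<'E'
from h import *
togo((.5348,.1981,.0163),8.7);o,p,r=tool();print(np.round(r[2],3),o["torque"])
E
```

```text
pos [0.527  0.1938 0.0162] yaw 8.3 F [4.3 1.1 5.8] w 0.211 t 25.05 GO [ 0.83 -0.31 -0.02] turn -0.4
[-0.015 -0.004 -1.   ] [ 0.27237855 -1.19207858  0.00329817]
```

carry_out([
  [[0, 0, 0.2], 0],
  [[-0.3, 0, 0.2], 0],
  [[-0.6, 0, 0.2], 0],
  [[-0.8, 0, 0.2], 0],
])

```text
t: 25.55
eef_pos: [0.5234, 0.1938, 0.0162]
tool_rot: [-0.002, 0.997, 0.072, -0.004]
contact_force: [4.1, -0.0, 6.4]
gripper_width: 0.213
```

```bash
python3 - <<'E'
from h import *
togo((.5348,.1981,.0172),8.7);o,p,r=tool();print(np.round(r[2],3),o["torque"])
E
```

```text
pos [0.5234 0.1938 0.0162] yaw 8.3 F [ 4.1 -0.   6.4] w 0.213 t 25.55 GO [ 1.19 -0.26 -0.11] turn -0.4
[-0.007 -0.005 -1.   ] [ 0.05440215 -1.22135118  0.00356824]
```

carry_out([
  [[0, 0, -0.12], 0],
  [[0.4, -0.1, -0.12], -0.4],
  [[0.8, -0.2, -0.12], -0.4],
  [[1.1, -0.25, -0.12], -0.4],
  [[1.3, -0.4, -0.12], -0.4],
  [[1.45, -0.55, -0.12], -0.4],
  [[1.45, -0.55, -0.12], -0.4],
  [[1.45, -0.55, -0.05], -0.4],
  [[1.45, -0.55, 0.0], -0.4],
  [[1.45, -0.55, 0.0], -0.4],
])

```text
t: 26.8
eef_pos: [0.5347, 0.1981, 0.0162]
tool_rot: [-0.001, 0.997, 0.075, -0.006]
contact_force: [-6.9, -7.8, 10.6]
gripper_width: 0.217
```

```bash
python3 - <<'E'
from h import *
togo((.5348,.1981,.0163),8.7);o,p,r=tool();print(np.round(r[2],3),o["torque"])
F=o["contact_force"];print("jig frame F",F[0]*.9885+F[1]*.151,-F[0]*.151+F[1]*.9885)
np.save("c8.npy",get_calibration("wrist"),allow_pickle=True)
im=shot("wrist","w8"); a=np.asarray(read_camera("side"))[175:265,225:345,::-1]
cv2.imwrite("pics/m8.png",np.hstack([cv2.resize(im[40:400,100:580,::-1],(480,360)),cv2.resize(a,(320,240),interpolation=2)[[*range(240)]+[0]*120]]))
E
```

```text
pos [0.5347 0.1981 0.0162] yaw 8.6 F [-6.9 -7.8 10.6] w 0.217 t 26.80 GO [ 0.01  0.   -0.01] turn -0.1
[-0.013 -0.003 -1.   ] [-1.73984092  1.7475559  -0.15862051]
jig frame F -7.9720574910466775 -6.6323575009876
```

View pics/m8.png

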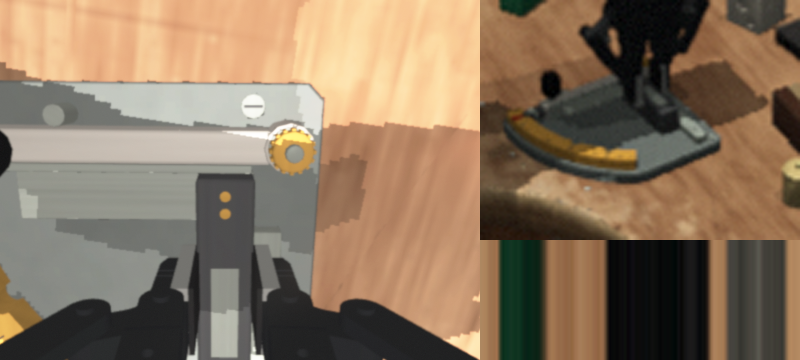

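The view agrees with a seated square: blade edge at row 172 on the fence's 3 mm lower strip (163–172), stock beside the rail, and nothing else disturbed. I'll press once more, unloaded first, so that both contact forces clearly exceed friction.

carry_out([
  [[0.1, -0.1, -0.08], 0],
  [[0.25, -0.3, -0.08], 0],
  [[0.3, -0.5, -0.08], 0],
  [[0.3, -0.5, -0.08], 0],
  [[0.3, -0.5, -0.04], 0],
  [[0.3, -0.5, -0.01], 0],
  [[0.3, -0.5, -0.01], 0],
  [[0.3, -0.5, -0.01], 0],
])

```text
t: 27.9
eef_pos: [0.5348, 0.1982, 0.0163]
tool_rot: [0.002, 0.997, 0.073, -0.009]
contact_force: [-8.3, -13.2, 10.9]
gripper_width: 0.213
```

```bash
python3 - <<'E'
from h import *
togo((.5347,.1981,.0162),8.7);o,p,r=tool();print(np.round(r[2],3),np.abs(o["joint_vel"]).max())
F=o["contact_force"];print("jig frame F",F[0]*.9885+F[1]*.151,-F[0]*.151+F[1]*.9885)
E
```

```text
pos [0.5348 0.1982 0.0163] yaw 8.4 F [ -8.3 -13.2  10.9] w 0.213 t 27.90 GO [-0.01  0.    0.01] turn -0.3
[-0.019  0.002 -1.   ] 0.0011806058914253447
jig frame F -10.22576164388019 -11.787556115624248
```

```bash
python3 -c "
from h import *
print(bot.hand_in())"
```

```text
the job is handed in; nothing more can be done
None
```

I swung the fence into the red-marked 90° notch, then laid the try square in the corner. I handed in while still gripping the square and pressing it against the rail and the fence. The hand-in gives no verdict, so the result rests on my own checks.

**What went wrong on the way**
- **First push missed:** the fingers passed over the knob because the fingertips sit about 10–13 mm behind the TCP, not 17 mm ahead of it as stated. I spotted this in the pictures, lowered the hand and repeated the push. Touching the felt pad beside the square later agreed with the offset.
- **Square stuck short:** it first stuck on friction and was slightly tilted, so I straightened it and seated it again.

**Last checks, at 27.9 s of the 61 s allowed**

| Check | Reading |
|---|---|
| Fence | roller at the red mark in the pictures |
| Wrist force opposing my push | about 10 N on the rail side, 12 N on the fence side |
| Tool position under a harder push | unchanged within 0.1 mm |
| Tool tilt | about 0.02 rad (limit 0.04) |
| Tool yaw | 8.4° against 8.7° measured for the jig |
| Gripper | closed on the stock at 0.213 opening with 60 N set; arm at rest |

**Not confirmed:**
- **Contact forces:** the wrist reading includes some friction on the plate, so I did not measure the rail and fence forces separately.
- **Rail contact:** the finger hid the line between stock and rail in the last picture, so I judged it by the unchanged position and the force.
- **Bystanders:** I never touched the doming block, pot or wax block, but did not re-measure where they stand.

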